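# Clear the balance and load two check weights

## Task

The balance needs checking: first lift the foil-capped flask off its pan and stand it gently in the free half of the blue tray. Then draw two of the three steel check weights out of the sloping wooden stand and set them down gently, upright and side by side on the cleared pan. Leave the third weight in the stand and do not disturb the other flasks or the jar.

Things in the scene. Friction and masses are not known exactly. Their poses are not given: they have to be found in the camera images.
- balance: cream bench balance, fixed to the bench, 240 (x) by 180 (y) by 44 mm housing with blue keypad on its -x (robot) side. Origin: centre of its underside
- pan (a point): centre of the top face of the balance's square steel pan, 130 by 130 mm, 65 mm above the bench; axes parallel to the balance's. The pan does not give
- flask: the flask on the pan: clear glass conical flask with a foil cap, 0.16 kg, 145 mm tall in all, foot 82 mm across; cone narrows to the neck, and the neck is wrapped in a rigid foil cap, 38 mm across, from 106 to 145 mm above the foot (the place to grip). Origin: centre of its underside; z up the flask. It starts near the pan's centre
- tray: blue plastic tray, fixed to the bench, open on top, outside 170 (x) by 250 (y) by 55 mm high, walls and floor 5 mm thick. Origin: centre of its underside (the floor inside is 5 mm above). The half at its -y end is free
- flask_b: a like flask already standing in the +y half of the tray, to be left alone; 145 mm tall in all, foot 82 mm across; cone narrows to the neck, and the neck is wrapped in a rigid foil cap, 38 mm across, from 106 to 145 mm above the foot (the place to grip). Origin: centre of its underside; z up the flask
- stand: sloping wooden stand, fixed to the bench, base 110 (x) by 220 (y) mm, highest point about 72 mm at its -x (robot) side. Its face slopes 35 degrees and looks up and towards +x, away from the robot. Three pockets in a row along y, at y = -70, 0 and +70 mm, each holding a weight. Origin: centre of its underside
- weight1: steel check weight, one of three alike, 0.25 kg: body 34 mm across, 28 mm tall; narrow neck; round grip head 24 mm across, 37 to 58 mm above the underside. Origin: centre of its underside; z along the weight to its head. Starts loose, leaning about 37 degrees to the stand's +x side, in a pocket 22 mm deep with 2 mm play; drawn out along its own axis. Starts in the pocket at the stand's y = -70 mm
- weight2: steel check weight, one of three alike, 0.25 kg: body 34 mm across, 28 mm tall; narrow neck; round grip head 24 mm across, 37 to 58 mm above the underside. Origin: centre of its underside; z along the weight to its head. Starts loose, leaning about 37 degrees to the stand's +x side, in a pocket 22 mm deep with 2 mm play; drawn out along its own axis. Starts in the middle pocket
- weight3: steel check weight, one of three alike, 0.25 kg: body 34 mm across, 28 mm tall; narrow neck; round grip head 24 mm across, 37 to 58 mm above the underside. Origin: centre of its underside; z along the weight to its head. Starts loose, leaning about 37 degrees to the stand's +x side, in a pocket 22 mm deep with 2 mm play; drawn out along its own axis. Starts in the pocket at the stand's y = +70 mm
- jar: amber glass jar with a white cap standing on the bench behind the work, 64 mm across, 85 mm tall; leave alone. Origin: centre of its underside
- flask_c: a like foil-capped flask standing on the bench behind the work, leave alone; 145 mm tall in all, foot 82 mm across; cone narrows to the neck, and the neck is wrapped in a rigid foil cap, 38 mm across, from 106 to 145 mm above the foot (the place to grip). Origin: centre of its underside; z up the flask

How it is judged:
On the way, in this order (a step that is already met when the one before it is completed fails the run):
1. the flask from the pan stands upright in the blue tray, let go, with no weight yet taken out (x of flask in the frame of tray between -0.046 and 0.046 m and y of flask in the frame of tray between -0.086 and 0.086 m and z of flask in the frame of tray between -0.002 and 0.014 m and angle between flask's own z axis and vertical below 0.1 rad and linear speed of flask below 0.03 m/s and contact force between the fingers and flask below 0.1 N and distance of each of weight1, weight2, weight3 from where it was at the start of the episode below 0.012 m), for 0.2 s.
2. a first weight stands upright on the pan, let go (((x of weight1 in the frame of pan between -0.058 and 0.058 m and y of weight1 in the frame of pan between -0.058 and 0.058 m and z of weight1 in the frame of pan between -0.005 and 0.006 m and angle between weight1's own z axis and vertical below 0.1 rad and linear speed of weight1 below 0.03 m/s and contact force between the fingers and weight1 below 0.1 N) or (x of weight2 in the frame of pan between -0.058 and 0.058 m and y of weight2 in the frame of pan between -0.058 and 0.058 m and z of weight2 in the frame of pan between -0.005 and 0.006 m and angle between weight2's own z axis and vertical below 0.1 rad and linear speed of weight2 below 0.03 m/s and contact force between the fingers and weight2 below 0.1 N) or (x of weight3 in the frame of pan between -0.058 and 0.058 m and y of weight3 in the frame of pan between -0.058 and 0.058 m and z of weight3 in the frame of pan between -0.005 and 0.006 m and angle between weight3's own z axis and vertical below 0.1 rad and linear speed of weight3 below 0.03 m/s and contact force between the fingers and weight3 below 0.1 N))), for 0.2 s.
At the end, for the whole second after the job is handed in: The flask stands upright (within 0.1 rad) on the tray's floor, inside its walls; exactly two weights stand upright (within 0.1 rad) on the pan, their centres within 58 mm of its centre along each of its sides, let go and at rest; the third weight is within 12 mm of where it was in the stand (x of flask in the frame of tray between -0.046 and 0.046 m and y of flask in the frame of tray between -0.086 and 0.086 m and z of flask in the frame of tray between -0.002 and 0.014 m and angle between flask's own z axis and vertical below 0.1 rad and linear speed of flask below 0.03 m/s and (((x of weight1 in the frame of pan between -0.058 and 0.058 m and y of weight1 in the frame of pan between -0.058 and 0.058 m and z of weight1 in the frame of pan between -0.005 and 0.006 m and angle between weight1's own z axis and vertical below 0.1 rad and linear speed of weight1 below 0.03 m/s and contact force between the fingers and weight1 below 0.1 N) and (x of weight2 in the frame of pan between -0.058 and 0.058 m and y of weight2 in the frame of pan between -0.058 and 0.058 m and z of weight2 in the frame of pan between -0.005 and 0.006 m and angle between weight2's own z axis and vertical below 0.1 rad and linear speed of weight2 below 0.03 m/s and contact force between the fingers and weight2 below 0.1 N) and distance of weight3 from where it was at the start of the episode below 0.012 m) or ((x of weight1 in the frame of pan between -0.058 and 0.058 m and y of weight1 in the frame of pan between -0.058 and 0.058 m and z of weight1 in the frame of pan between -0.005 and 0.006 m and angle between weight1's own z axis and vertical below 0.1 rad and linear speed of weight1 below 0.03 m/s and contact force between the fingers and weight1 below 0.1 N) and (x of weight3 in the frame of pan between -0.058 and 0.058 m and y of weight3 in the frame of pan between -0.058 and 0.058 m and z of weight3 in the frame of pan between -0.005 and 0.006 m and angle between weight3's own z axis and vertical below 0.1 rad and linear speed of weight3 below 0.03 m/s and contact force between the fingers and weight3 below 0.1 N) and distance of weight2 from where it was at the start of the episode below 0.012 m) or ((x of weight2 in the frame of pan between -0.058 and 0.058 m and y of weight2 in the frame of pan between -0.058 and 0.058 m and z of weight2 in the frame of pan between -0.005 and 0.006 m and angle between weight2's own z axis and vertical below 0.1 rad and linear speed of weight2 below 0.03 m/s and contact force between the fingers and weight2 below 0.1 N) and (x of weight3 in the frame of pan between -0.058 and 0.058 m and y of weight3 in the frame of pan between -0.058 and 0.058 m and z of weight3 in the frame of pan between -0.005 and 0.006 m and angle between weight3's own z axis and vertical below 0.1 rad and linear speed of weight3 below 0.03 m/s and contact force between the fingers and weight3 below 0.1 N) and distance of weight1 from where it was at the start of the episode below 0.012 m))); the robot touches nothing.
It fails at once if another flask or the jar is shifted more than 30 mm or tipped more than 0.4 rad ((distance of flask_b from where it was at the start of the episode above 0.03 m or angle between flask_b's own z axis and vertical above 0.4 rad) or (distance of flask_c from where it was at the start of the episode above 0.03 m or angle between flask_c's own z axis and vertical above 0.4 rad) or (distance of jar from where it was at the start of the episode above 0.03 m or angle between jar's own z axis and vertical above 0.4 rad)).
It fails at once if the flask is tipped more than 0.7 rad (angle between flask's own z axis and vertical above 0.7 rad).
It fails at once if a weight lands on the pan at more than 0.45 m/s (dropped or slammed, not set down) ((x of weight1 in the frame of pan between -0.08 and 0.08 m and y of weight1 in the frame of pan between -0.08 and 0.08 m and z of weight1 in the frame of pan between -0.02 and 0.012 m and linear speed of weight1 above 0.45 m/s) or (x of weight2 in the frame of pan between -0.08 and 0.08 m and y of weight2 in the frame of pan between -0.08 and 0.08 m and z of weight2 in the frame of pan between -0.02 and 0.012 m and linear speed of weight2 above 0.45 m/s) or (x of weight3 in the frame of pan between -0.08 and 0.08 m and y of weight3 in the frame of pan between -0.08 and 0.08 m and z of weight3 in the frame of pan between -0.02 and 0.012 m and linear speed of weight3 above 0.45 m/s)).
It fails at once if the flask lands in the tray at more than 0.45 m/s (dropped or slammed, not set down) (x of flask in the frame of tray between -0.08 and 0.08 m and y of flask in the frame of tray between -0.12 and 0.12 m and z of flask in the frame of tray between -0.01 and 0.017 m and linear speed of flask above 0.45 m/s).
It also fails if it takes over 72 s, if anything falls off the work surface, if the arm or the gripper's body presses on something with over 40 N, if the wrist force passes 120 N, or if a joint passes its speed limit or range.

## Robot

A 7-joint arm with a two-finger parallel gripper is mounted at the origin on the work surface. World frame = base frame: x ahead of the robot, y to its left, z up, the work surface at z = 0. Lengths are in m, angles in rad, forces in N, time in s.
With the tool pointing down it reaches from about 0.4 to 0.9 m from the base axis. Payload 5.6 kg.
Tool frame: the origin (TCP) lies at the very end of the fingers, on their centre line; the grasp point (between the pads) lies 19 mm behind it; y points along the fingers, x is the direction in which the jaws open and shut, and the axes are right-handed (so a half turn about y gives the same grasp; the last joint's range is limited). The gripper opens to 92 mm and grips with 3 to 60 N. Pads are 20 mm wide; open, the fingers measure 128 mm over their backs; the gripper's body (75 mm by 189 mm) begins 69 mm behind the grasp point.
Start: joints at [1.202, 0.468, -0.012, 1.603, 0.006, 1.071, -0.056], TCP at [0.208, -0.616, 0.215] pointing down, gripper open.
Joint ranges: [-2.53, 2.53], [-0.31, 2.02], [-1.57, 1.55], [0.28, 2.44], [-1.29, 4.43], [0.15, 1.84], [-2.92, 2.92]. Speed limits (rad/s): [2.57, 2.57, 3.14, 3.14, 3.14, 3.14, 3.14].

## Interface

Orientations are given as a rotation vector (axis times angle).
In Python, from cell import * gives the robot as it stands.
- The arm moves only by the tool servo_tool, never from a script. Its argument "moves" is a list of rows, each a list of 3 entries, a list of its own where there are three numbers: the shift along the tool's x, y, z in cm, then the turn about the tool's y in rad, then the opening, from -1 (shut) to 1 (fully open), so that 0 is half open. In form: [[[dx, dy, dz], spin, gripper], ...]. A call has 1 to 10 rows; each row is the pose to reach, as a shift and turn from the pose measured when the call began, along the tool's axes at that moment; what a row does not reach only later rows make up. A row lasts 1/12 s, in which the tool goes at most 41.7 mm and 7.16 degrees, less where a joint would pass 70% of its speed; a pose out of reach is approached as far as the arm can. A call with a gripper value outside its range is refused whole. The fingers move at their own pace and stop on an object; "squeeze" is the grip in N (left out, the last holds). Time passes only in rows, so rows that repeat a pose let the fingers close. It gives the time, the measured TCP pose, the force and the opening at its end, in the units of the state.
- state(): the state, without advancing time (a new reading comes with each control period).
- camera(name): name is "scene" or "top" or "wrist"; returns (picture, depth): 420x560x3 uint8, red, green, blue; 420x560 float32, m along the optical axis (not along the pixel's ray), 0 where there is no reading.
- camera_model(name): a dict with "fx", "fy", "cx", "cy" (pixels), "xyz" and "orientation" of the camera in the world. Camera axes: x right, y down, z forward; pixel columns grow to the right and rows downward; lengths in m; the calibration is good to about 2 mm. A picture is of the moment at which its call begins: read the wrist's pose just before it. camera_model takes no time and is no camera call; for the wrist camera it gives the pose at the moment of the call.
- sign_off(): hands the job in, once; it reports no verdict.
The state is a dict: "clock": time; "joints": joint angles; "qd": joint speeds; "joint_torque": joint torques, N m; "tcp_pos": TCP position; "eef_rot": TCP orientation; "wrist_force": force on the tool from outside, world axes, zero at the start; "moment": the same for the moment, N m; "width": finger opening in m.
Only numpy, scipy, OpenCV 4.12 (cv2) and the standard library are available. Lean on these libraries where they do the work, as an engineer would, in place of code of your own. Each camera call takes 0.05 s, during which the arm holds its last target. There are 200 camera calls.

## Working session

There is one attempt and no reset: what is moved stays moved. The work goes in short steps, Python scripts to look and compute and a tool call to move; the robot and the scene stay as the last step left them, time stands still between calls to the robot, and variables do not carry over. Pictures are saved under pics/ and viewed, about 8 in all and at most 12, crops included, and the job is handed in when it is done.

Besides the shell and the picture viewer there is one more tool, called after "Request:" as name([rows], argument=value, ...), one row to a line, values as JSON. servo_tool: Moves the arm, as the interface text tells. Its arguments: {"type":"object","properties":{"moves":{"type":"array"},"squeeze":{"type":"number"}},"required":["moves"]}

```bash
mkdir -p pics; ls; python3 - <<'E'
from cell import *
import cv2,numpy as np
s=state();print({k:np.round(v,3) for k,v in s.items()})
for n in("scene","top"):
    m=camera_model(n);print(n,m)
    p,d=camera(n);cv2.imwrite(f"pics/{n}0.png",cv2.cvtColor(p,cv2.COLOR_RGB2BGR));np.save(f"pics/{n}0d.npy",d)
E
```

```text
pics
{'clock': np.float64(0.0), 'joints': array([ 1.202,  0.468, -0.012,  1.604,  0.006,  1.071, -0.056]), 'qd': array([ 0.002, -0.001, -0.001,  0.001, -0.   , -0.001,  0.   ]), 'joint_torque': array([ 0.0000e+00, -5.2057e+01, -1.3000e-02, -2.4376e+01, -5.7000e-02,
        1.7000e-02,  0.0000e+00]), 'tcp_pos': array([ 0.208, -0.615,  0.214]), 'eef_rot': array([-1.345,  0.967, -0.965]), 'wrist_force': array([0.075, 0.201, 0.752]), 'moment': array([-0.018, -0.005, -0.024]), 'width': np.float64(0.092)}
scene {'fx': 512.2930150539516, 'fy': 512.2930150539516, 'cx': 274.7640800651302, 'cy': 211.14709389836202, 'xyz': array([ 1.12769456, -0.81289448,  0.70278192]), 'orientation': array([-2.06126577, -0.5857931 ,  0.34542545])}
top {'fx': 415.13909847519716, 'fy': 415.13909847519716, 'cx': 279.1430064604969, 'cy': 207.45187520754976, 'xyz': array([0.34165908, 0.03321694, 1.20109124]), 'orientation': array([-2.07078546,  2.13484487, -0.24259809])}
```

View pics/scene0.png

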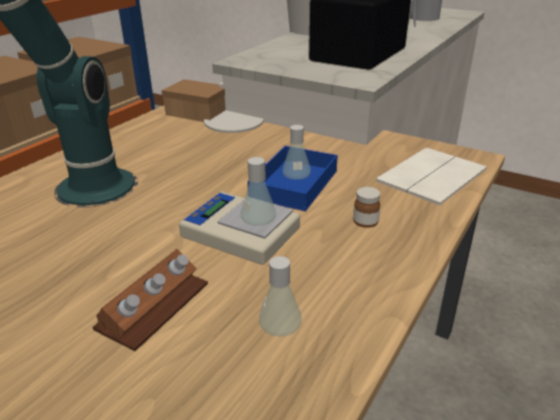

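View pics/top0.png

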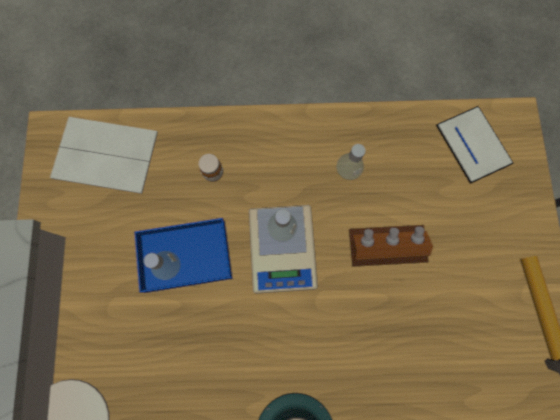

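```bash
cat > h.py <<'E'
from cell import *
import cv2,numpy as np
from scipy.spatial.transform import Rotation as R
def cloud(m,d):
    v,u=np.indices(d.shape)
    p=np.stack([(u-m["cx"])/m["fx"]*d,(v-m["cy"])/m["fy"]*d,d],-1)
    w=p@R.from_rotvec(m["orientation"]).as_matrix().T+m["xyz"]
    w[d==0]=np.nan
    return w
def grab(n,f=None):
    m=camera_model(n);p,d=camera(n)
    if f: cv2.imwrite(f"pics/{f}.png",cv2.cvtColor(p,cv2.COLOR_RGB2BGR))
    return p,cloud(m,d)
E
python3 - <<'E'
from h import *
print(R.from_rotvec(state()["eef_rot"]).as_matrix().round(3))
for n in("top","scene"):
    w=cloud(camera_model(n),np.load(f"pics/{n}0d.npy"))
    print(n); 
    z=w[...,2]
    for lo,hi in((.19,.22),(.14,.155),(.06,.07)):
        mk=((z>lo)&(z<hi)).astype(np.uint8)
        k,l,st,c=cv2.connectedComponentsWithStats(mk)
        for i in range(1,k):
            if st[i,4]>40: q=w[l==i]; print((lo,hi),st[i],q.mean(0).round(4),np.percentile(q,[2,98],axis=0).round(3).tolist())
E
```

```text
[[ 0.32  -0.001  0.947]
 [-0.947  0.001  0.32 ]
 [-0.002 -1.    -0.   ]]
top
(0.19, 0.22) [275 209  16  17 202] [0.5461 0.0184 0.2083] [[0.529, 0.001, 0.193], [0.564, 0.035, 0.212]]
(0.14, 0.155) [352 144  14  14 145] [ 0.7369 -0.192   0.1442] [[0.719, -0.208, 0.14], [0.755, -0.176, 0.15]]
(0.14, 0.155) [274 221  18  10  53] [0.5343 0.0197 0.1463] [[0.526, -0.001, 0.14], [0.549, 0.038, 0.153]]
(0.14, 0.155) [144 253  16  15 184] [0.4571 0.3517 0.15  ] [[0.44, 0.335, 0.145], [0.475, 0.369, 0.154]]
(0.06, 0.07) [344 160  19  10  46] [ 0.7202 -0.1919  0.0642] [[0.711, -0.218, 0.06], [0.735, -0.168, 0.07]]
(0.06, 0.07) [ 257  207   50   49 1397] [0.53   0.0228 0.0647] [[0.475, -0.042, 0.061], [0.601, 0.084, 0.069]]
(0.06, 0.07) [ 42 233  14 125 248] [0.3818 0.6508 0.0651] [[0.229, 0.648, 0.06], [0.541, 0.653, 0.07]]
(0.06, 0.07) [356 236  77  19 690] [ 0.486  -0.2843  0.0649] [[0.47, -0.386, 0.06], [0.507, -0.187, 0.07]]
(0.06, 0.07) [152 254  20  21  62] [0.4502 0.3387 0.0648] [[0.43, 0.325, 0.061], [0.482, 0.373, 0.069]]
(0.06, 0.07) [ 36 359   8  61 128] [0.1452 0.6507 0.0653] [[0.079
[... 1790 characters left out ...]
2 0.6607 0.065 ] [[-0.192, 0.521, 0.06], [0.551, 1.042, 0.07]]
(0.06, 0.07) [287 154  19   8  72] [0.4678 0.3342 0.065 ] [[0.439, 0.323, 0.06], [0.487, 0.359, 0.069]]
(0.06, 0.07) [ 67 162  49  17 164] [ 0.0413 -0.0317  0.0651] [[-0.015, -0.067, 0.06], [0.067, 0.036, 0.07]]
(0.06, 0.07) [355 199  24   9  93] [0.7418 0.2016 0.0637] [[0.71, 0.191, 0.06], [0.762, 0.224, 0.07]]
(0.06, 0.07) [217 201  76  38 983] [ 0.5502 -0.0032  0.0648] [[0.477, -0.047, 0.061], [0.605, 0.081, 0.068]]
(0.06, 0.07) [100 250  84  65 921] [ 0.4913 -0.3009  0.0654] [[0.478, -0.393, 0.06], [0.524, -0.193, 0.07]]
(0.06, 0.07) [266 295  28  14 161] [ 0.748  -0.2092  0.0651] [[0.72, -0.221, 0.06], [0.764, -0.185, 0.07]]
```

Flask on the pan at (256,168) in scene / (283,218) in top. Tray's free half is at about (205,252) in top, and the three weight heads at about (368,236), (393,236) and (419,235). Next I'll measure the tray, stand and weights.

```bash
python3 - <<'E'
from h import *
W={}
for n in("top","scene"):
    w=cloud(camera_model(n),np.load(f"pics/{n}0d.npy")); W[n]=w
    p=cv2.cvtColor(cv2.imread(f"pics/{n}0.png"),cv2.COLOR_BGR2HSV)
    def rect(name,mk):
        q=w[mk][:,:2].astype(np.float32); lo,hi=np.percentile(q,[.5,99.5],axis=0);q=q[((q>=lo)&(q<=hi)).all(1)]
        print(n,name,len(q),[np.round(a,3) for a in cv2.minAreaRect(q)])
    x,y,z=w[...,0],w[...,1],w[...,2]
    blue=(abs(p[...,0].astype(int)-113)<12)&(p[...,1]>150)
    rect("traytop",blue&(y>.12)&(z>.045)&(z<.06)&(x>.3))
    rect("tray",blue&(y>.12)&(z>-.01)&(z<.06)&(x>.3))
    rect("pan",(z>.061)&(z<.069)&(abs(y-.02)<.1)&(x>.45)&(x<.63))
    rect("house",(z>.03)&(z<.069)&(abs(y-.02)<.13)&(x>.35)&(x<.7))
    st=(x>.4)&(x<.62)&(y<-.14)&(y>-.43)&(z>.008)&(z<.12)
    rect("stand",st)
    rect("ridge",st&(z>.066)&(z<.074)&(x<.5))
    # heads: grey, above
    g=st&(p[...,1]<70)
    k,l,s,c=cv2.connectedComponentsWithStats(g.astype(np.uint8))
    for i in range(1,k):
        if s[i,4]>20:
            q=w[l==i]; print(" head",s[i],q.mean(0).round(3),"max",np.percentile(q,[3,97],axis=0).round(3).tolist())
E
```

```text
top traytop 480 [array([0.481, 0.297]), array([0.168, 0.248]), np.float64(7.374)]
top tray 4475 [array([0.481, 0.297]), array([0.168, 0.248]), np.float64(7.374)]
top pan 1311 [array([0.538, 0.02 ]), array([0.129, 0.129]), np.float64(1.016)]
top house 4542 [array([0.494, 0.019]), array([0.238, 0.179]), np.float64(0.78)]
top stand 2685 [array([ 0.495, -0.285]), array([0.109, 0.214]), np.float64(0.269)]
top ridge 309 [array([ 0.486, -0.287]), array([0.027, 0.207]), np.float64(0.675)]
 head [411 226  13  18 171] [ 0.512 -0.354  0.07 ] max [[0.493, -0.37, 0.041], [0.534, -0.342, 0.088]]
 head [361 229  13  18 174] [ 0.509 -0.215  0.07 ] max [[0.49, -0.23, 0.046], [0.533, -0.201, 0.088]]
 head [386 228  13  17 167] [ 0.51  -0.284  0.071] max [[0.491, -0.298, 0.053], [0.533, -0.272, 0.089]]
scene traytop 438 [array([0.485, 0.296]), array([0.169, 0.256]), np.float64(8.234)]
scene tray 2353 [array([0.484, 0.296]), array([0.171, 0.261]), np.float64(7.783)]
scene pan 937 [array([0.54 , 0.018]), array([0.131, 0.131]), np.float64(1.429)]
scene house 3680 [array([0.498, 0.013]), array([0.178, 0.235]), np.float64(89.933)]
scene stand 4955 [array([ 0.504, -0.291]), array([0.096, 0.215]), np.float64(0.046)]
scene ridge 462 [array([ 0.488, -0.29 ]), array([0.023, 0.208]), np.float64(0.504)]
 head [168 254  21  21 287] [ 0.515 -0.223  0.069] max [[0.489, -0.234, 0.05], [0.531, -0.207, 0.087]]
 head [144 273  22  22 321] [ 0.516 -0.293  0.069] max [[0.492, -0.304, 0.05], [0.533, -0.276, 0.088]]
 head [117 294  23  23 358] [ 0.518 -0.362  0.069] max [[0.493, -0.374, 0.049], [0.535, -0.338, 0.088]]
```

Request:
servo_tool([
  [[0,-3,0],0.1,1],
  [[-48.9,-3.5,52.4],0.327,1],
  [[-48.9,-3.5,52.4],0.327,1],
  [[-48.9,-3.5,52.4],0.327,1],
  [[-48.9,-3.5,52.4],0.327,1],
  [[-48.9,-3.5,52.4],0.327,1],
  [[-48.9,-3.5,52.4],0.327,1],
  [[-48.9,-3.5,52.4],0.327,1],
  [[-48.9,-3.5,52.4],0.327,1],
  [[-48.9,-3.5,52.4],0.327,1],
], squeeze=15)

```text
clock: 0.93
tcp_pos: [0.386, -0.2832, 0.2467]
eef_rot: [-1.208, 1.212, -1.209]
wrist_force: [0.4, 0.1, -0.4]
width: 0.0922
```

Request:
servo_tool([
  [[-29.9,0,16.2],0,1],
  [[-29.9,0,16.2],0,1],
  [[-29.9,0,16.2],0,1],
  [[-29.9,0,16.2],0,1],
  [[-29.9,0,16.2],0,1],
  [[-29.9,0,16.2],0,1],
  [[-29.9,0,16.2],0,1],
  [[-29.9,0,16.2],0,1],
  [[-29.9,0,16.2],0,1],
  [[-29.9,0,16.2],0,1],
])

```text
clock: 1.77
tcp_pos: [0.5489, 0.0193, 0.2464]
eef_rot: [-1.21, 1.208, -1.203]
wrist_force: [-0.1, 0.0, -0.3]
width: 0.0919
```

```bash
python3 - <<'E'
from h import *
s=state();print(s["tcp_pos"].round(4),camera_model("wrist"))
p,w=grab("wrist","w1")
z=w[...,2]
for lo,hi in((.195,.212),(.06,.07)):
    k,l,st,c=cv2.connectedComponentsWithStats(((z>lo)&(z<hi)).astype(np.uint8))
    for i in range(1,k):
        if st[i,4]>150: q=w[l==i]; print(lo,st[i],q.mean(0).round(4),np.percentile(q,[2,98],axis=0).round(3).tolist())
E
```

```text
[0.5489 0.0193 0.2464] {'fx': 305.7350978244052, 'fy': 305.7350978244052, 'cx': 276.7886270710135, 'cy': 206.4168031097676, 'xyz': array([0.62468398, 0.02086365, 0.41644944]), 'orientation': array([ 2.08282425, -2.0730075 , -0.28486898])}
0.195 [ 253  201   53   54 2185] [0.5511 0.0195 0.2092] [[0.533, 0.003, 0.198], [0.567, 0.036, 0.211]]
0.06 [ 75   0  36  41 320] [0.7215 0.2045 0.0629] [[0.708, 0.194, 0.06], [0.742, 0.229, 0.068]]
0.06 [459   0  44  37 455] [ 0.7239 -0.177   0.065 ] [[0.712, -0.203, 0.06], [0.743, -0.165, 0.07]]
0.06 [ 218  139  114  110 6475] [0.5501 0.0244 0.065 ] [[0.478, -0.041, 0.063], [0.604, 0.086, 0.067]]
0.06 [ 439  208  121   44 2251] [ 0.4897 -0.2505  0.0653] [[0.472, -0.322, 0.06], [0.516, -0.182, 0.07]]
0.06 [  0 236  39  41 442] [0.4674 0.3364 0.065 ] [[0.436, 0.326, 0.06], [0.486, 0.36, 0.07]]
```

View pics/w1.png

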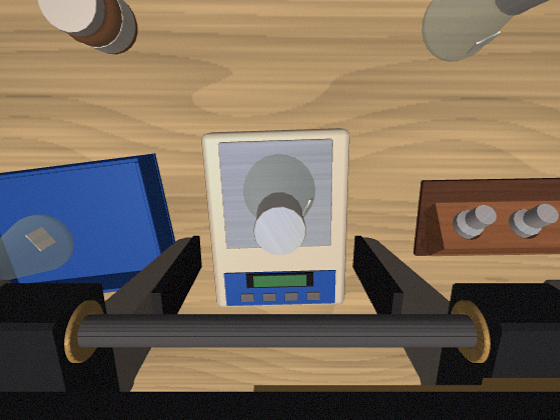

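The wrist view shows the cap at (280,230), centred between the fingers at (0.550, 0.019) and 0.21 m high, which matches. Descending.

Request:
servo_tool([
  [[0,2.5,0.1],0,1],
  [[0,5,0.1],0,1],
  [[0,7.4,0.1],0,1],
  [[0,7.4,0.1],0,1],
  [[0,7.4,0.1],0,-0.1],
  [[0,7.4,0.1],0,-0.3],
  [[0,7.4,0.1],0,-0.5],
  [[0,7.4,0.1],0,-0.5],
  [[0,7.4,0.1],0,-0.5],
  [[0,7.4,0.1],0,-0.5],
], squeeze=15)

```text
clock: 2.65
tcp_pos: [0.5494, 0.0164, 0.1731]
eef_rot: [-1.209, 1.21, -1.207]
wrist_force: [-0.6, -1.0, -0.0]
width: 0.0539
```

Request:
servo_tool([
  [[0,0,0],0,-0.8],
  [[0,0,0],0,-0.8],
  [[0,0,0],0,-0.8],
  [[0,0,0],0,-0.8],
  [[0,0,0],0,-0.8],
])

```text
clock: 3.07
tcp_pos: [0.5495, 0.0166, 0.1732]
eef_rot: [-1.209, 1.209, -1.207]
wrist_force: [-0.5, 0.5, 1.2]
width: 0.0375
```

Request:
servo_tool([
  [[0,-1,0],0,-0.8],
  [[0,-3,0],0,-0.8],
  [[0,-5,0],0,-0.8],
  [[-2,-5,-0.5],0,-0.8],
  [[-5,-5,-1.3],0,-0.8],
  [[-8,-5,-2.1],0,-0.8],
  [[-11,-5,-2.9],0,-0.8],
  [[-14,-5,-3.7],0,-0.8],
  [[-17,-5,-4.6],0,-0.8],
  [[-19.5,-5,-5.2],0,-0.8],
])

```text
clock: 3.9
tcp_pos: [0.496, 0.2136, 0.2241]
eef_rot: [-1.21, 1.209, -1.205]
wrist_force: [0.8, -0.1, -1.7]
width: 0.0376
```

Request:
servo_tool([
  [[-1.5,0,-0.4],0,-0.8],
  [[-2.5,0,-0.7],0,-0.8],
  [[-2.5,0,-0.7],0,-0.8],
  [[-2.5,0,-0.7],0,-0.8],
  [[-2.5,0,-0.7],0,-0.8],
])

```text
clock: 4.32
tcp_pos: [0.4896, 0.2368, 0.224]
eef_rot: [-1.21, 1.21, -1.208]
wrist_force: [0.8, -0.7, -1.5]
width: 0.0377
```

```bash
python3 - <<'E'
from h import *
s=state();print(s["tcp_pos"].round(4),s["wrist_force"].round(2))
p,w=grab("scene","s1")
x,y,z=w.transpose(2,0,1)
m=(y>.19)&(y<.29)&(x>.42)&(x<.57)&(z>.07)&(z<.14)
q=w[m];print(len(q),np.percentile(q,[1,50,99],axis=0).round(3))
E
```

```text
[0.4896 0.2368 0.224 ] [ 0.79 -0.73 -1.52]
264 [[0.456 0.193 0.116]
 [0.509 0.206 0.13 ]
 [0.529 0.248 0.14 ]]
```

View pics/s1.png

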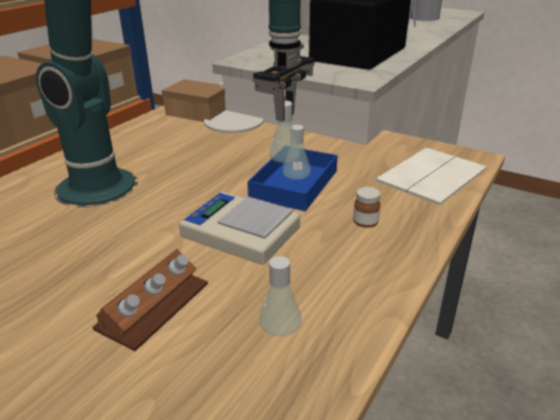

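The flask hangs upright in the grip above the tray (285,140). Lowering it.

Request:
servo_tool([
  [[0,2,0],0,-0.8],
  [[0,4.5,0],0,-0.8],
  [[0,7,0],0,-0.8],
  [[0,9,0],0,-0.8],
  [[0,10,0],0,-0.8],
  [[0,10.5,0],0,-0.8],
  [[0,10.8,0],0,-0.8],
  [[0,11,0],0,-0.8],
  [[0,11.1,0],0,-0.8],
  [[0,11.2,0],0,-0.8],
])

```text
clock: 5.2
tcp_pos: [0.4904, 0.2373, 0.1131]
eef_rot: [-1.207, 1.209, -1.208]
wrist_force: [-0.6, 1.3, 5.4]
width: 0.0378
```

Contact (upward force). Release and rise.

Request:
servo_tool([
  [[0,-0.1,0],0,-0.8],
  [[0,-0.1,0],0,0],
  [[0,-0.1,0],0,0.2],
  [[0,-0.1,0],0,0.4],
  [[0,-0.1,0],0,0.5],
  [[0,-0.1,0],0,0.5],
  [[0,-2,0],0,0.5],
  [[0,-5,0],0,0.5],
  [[0,-8,0],0,0.5],
  [[0,-11,0],0,0.5],
])

```text
clock: 6.03
tcp_pos: [0.4899, 0.237, 0.2242]
eef_rot: [-1.208, 1.209, -1.208]
wrist_force: [-0.4, -0.5, 0.8]
width: 0.0692
```

```bash
python3 - <<'E'
from h import *
s=state();print(s["tcp_pos"].round(4),s["wrist_force"].round(2),s["width"])
p,w=grab("wrist")
x,y,z=w.transpose(2,0,1)
m=(y>.19)&(y<.29)&(x>.42)&(x<.57)&(z>.14)&(z<.16)
q=w[m];print(len(q),q.mean(0),np.percentile(q,[1,50,99],axis=0).round(3))
E
```

```text
[0.4899 0.237  0.2242] [-0.37 -0.45  0.79] 0.06916405533919903
1570 [0.49247345 0.24044369 0.14967422] [[0.474 0.223 0.142]
 [0.492 0.24  0.15 ]
 [0.509 0.258 0.152]]
```

Request:
servo_tool([
  [[45.5,0,3],0,0],
  [[45.5,0,3],0,0],
  [[45.5,0,3],0,0],
  [[45.5,0,3],0,0],
  [[45.5,0,3],0,0],
  [[45.5,0,3],0,0],
  [[45.5,3,3],0,0],
  [[45.5,6,3],0,0],
  [[45.5,6,3],0,0],
  [[45.5,6,3],0,0],
])

```text
clock: 6.92
tcp_pos: [0.5203, -0.1742, 0.1819]
eef_rot: [-1.198, 1.203, -1.21]
wrist_force: [-0.1, 0.1, -0.0]
width: 0.0462
```

Request:
servo_tool([
  [[5,0,0],0,0],
  [[5,0,0],0,0],
  [[5,0,0],0,0],
])

```text
clock: 7.17
tcp_pos: [0.5193, -0.2288, 0.1809]
eef_rot: [-1.196, 1.209, -1.216]
wrist_force: [0.3, 0.8, 0.1]
width: 0.0458
```

```bash
python3 - <<'E'
from h import *
s=state();print(s["tcp_pos"].round(4),s["wrist_force"].round(2),s["width"])
p,w=grab("wrist","w2")
np.save("pics/w2.npy",w)
x,y,z=w.transpose(2,0,1)
hs=cv2.cvtColor(p,cv2.COLOR_RGB2HSV)
m=(hs[...,1]<70)&(z>.03)&(z<.1)&(x>.47)&(x<.56)
k,l,st,c=cv2.connectedComponentsWithStats(m.astype(np.uint8))
for i in range(1,k):
    if st[i,4]>100:
        q=w[l==i]; print(st[i],q.mean(0).round(4),np.percentile(q,[1,50,99],axis=0).round(4).tolist())
        # end face: plane normal near (0.6,0,0.8)
        a=np.array([.602,0,.799]); t=q@a; top=q[t>np.percentile(t,98)-.003]; print("  top face n",len(top),top.mean(0).round(4),"face range",np.percentile(t,98).round(4))
E
```

```text
[ 0.5193 -0.2288  0.1809] [0.26 0.76 0.1 ] 0.04578071765782115
[    0   160   139    90 11052] [ 0.5176 -0.0174  0.0582] [[0.4732, -0.0693, 0.033], [0.5177, -0.0213, 0.0645], [0.5595, 0.0464, 0.0665]]
  top face n 666 [ 0.5564 -0.0046  0.0651] face range 0.3876
[ 388  188   46   44 1351] [ 0.5154 -0.352   0.073 ] [[0.4902, -0.3719, 0.0507], [0.5168, -0.3508, 0.0758], [0.5361, -0.3396, 0.0893]]
  top face n 507 [ 0.5277 -0.3552  0.0833] face range 0.3853
[ 319  190   37   44 1195] [ 0.5133 -0.2839  0.0736] [[0.4878, -0.3023, 0.0515], [0.5142, -0.2834, 0.0771], [0.5345, -0.2697, 0.0894]]
  top face n 501 [ 0.526  -0.2854  0.0833] face range 0.3842
[ 250  192   34   44 1145] [ 0.5115 -0.2168  0.0739] [[0.4864, -0.2318, 0.0515], [0.5121, -0.2169, 0.0776], [0.533, -0.2009, 0.0894]]
  top face n 492 [ 0.5244 -0.2158  0.0833] face range 0.3834
```

View pics/w2.png

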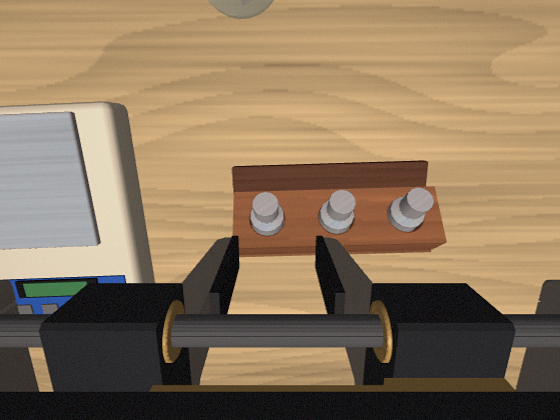

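Heads sit at (265,205), (341,203) and (419,203). Weight3's top-face centre is (0.524, -0.216, 0.083), so the grip centre is about (0.519, -0.216, 0.074).

Request:
servo_tool([
  [[-1.28,0,0],0,0],
  [[-1.28,3,0],0,0],
  [[-1.28,6,0],0,0],
  [[-1.28,8,0],0,0],
  [[-1.28,9,0],0,0],
  [[-1.28,9,0],0,0],
], squeeze=8)

```text
clock: 7.72
tcp_pos: [0.5198, -0.2089, 0.0895]
eef_rot: [-1.199, 1.207, -1.206]
wrist_force: [0.6, -0.0, 0.2]
width: 0.0458
```

```bash
python3 - <<'E'
from h import *
s=state();print(s["tcp_pos"].round(4),R.from_rotvec(s["eef_rot"]).as_matrix().round(3).tolist(),s["wrist_force"].round(2),s["width"])
E
```

```text
[ 0.5198 -0.2089  0.0895] [[0.001, 0.007, 1.0], [-1.0, 0.008, 0.001], [-0.008, -1.0, 0.007]] [ 0.56 -0.02  0.24] 0.045792868980822035
```

Request:
servo_tool([
  [[0.7,0,0],0,0],
  [[0.7,0,0],0,0],
  [[0.7,1.5,-0.1],0,0],
  [[0.7,2.7,-0.1],0,0],
  [[0.7,3.35,-0.1],0,0],
  [[0.7,3.35,-0.1],0,0],
  [[0.7,3.35,-0.1],0,0],
])

```text
clock: 8.3
tcp_pos: [0.5191, -0.2156, 0.0559]
eef_rot: [-1.199, 1.208, -1.206]
wrist_force: [-0.2, -0.5, 0.4]
width: 0.046
```

Good position; close.

Request:
servo_tool([
  [[0,0,0],0,-0.3],
  [[0,0,0],0,-0.45],
  [[0,0,0],0,-0.6],
  [[0,0,0],0,-0.8],
  [[0,0,0],0,-0.8],
  [[0,0,0],0,-0.8],
  [[0,0,0],0,-0.8],
], squeeze=8)

```text
clock: 8.88
tcp_pos: [0.5201, -0.2168, 0.0568]
eef_rot: [-1.198, 1.205, -1.209]
wrist_force: [2.2, -5.5, 5.2]
width: 0.0236
```

Request:
servo_tool([
  [[0,-0.4,0.3],0,-0.8],
  [[0,-0.8,0.6],0,-0.8],
  [[0,-1.2,0.9],0,-0.8],
  [[0,-1.6,1.2],0,-0.8],
  [[0,-2,1.5],0,-0.8],
  [[0,-2.4,1.8],0,-0.8],
  [[0,-3,2.2],0,-0.8],
  [[0,-5,2.2],0,-0.8],
  [[0,-5,2.2],0,-0.8],
])

```text
clock: 9.63
tcp_pos: [0.5445, -0.217, 0.1102]
eef_rot: [-1.196, 1.2, -1.212]
wrist_force: [0.4, -0.1, -1.3]
width: 0.0235
```

```bash
python3 - <<'E'
from h import *
s=state();print(s["tcp_pos"].round(4),s["wrist_force"].round(2),s["width"])
p,w=grab("scene");q=p[150:350,70:270]
a=cv2.resize(q,(600,600),interpolation=cv2.INTER_CUBIC)
cv2.imwrite("pics/s2.png",cv2.cvtColor(a,cv2.COLOR_RGB2BGR))
np.save("pics/s2.npy",w)
E
```

```text
[ 0.5445 -0.217   0.1102] [ 0.42 -0.12 -1.32] 0.023466113902508766
```

View pics/s2.png

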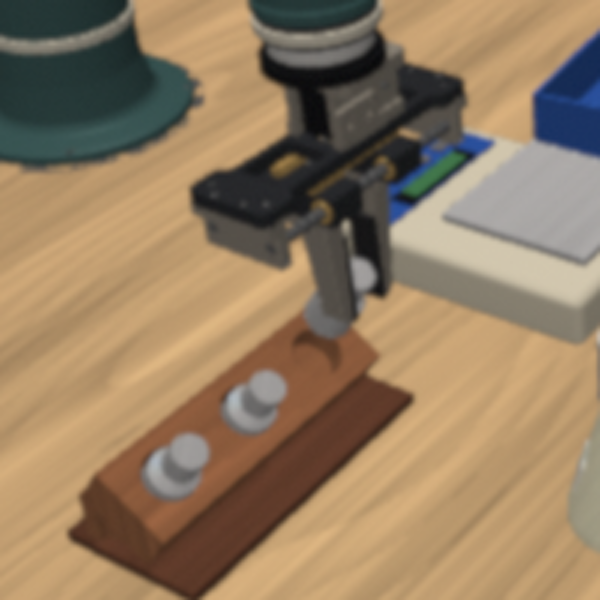

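Weight3 is drawn out (head at (360,275), body at (328,315) in the crop) but still leans in the grip. I'll square it by pressing its body against the balance's vertical far (+x) wall, then carry it upright to the pan.

Request:
servo_tool([
  [[0,-2,0],0,-0.8],
  [[-2,-4,0],0,-0.8],
  [[-5,-4,0],0,-0.8],
  [[-8,-4,0],0,-0.8],
  [[-11,-4,0],0,-0.8],
  [[-14,-4,0],0,-0.8],
  [[-17,-4,2],0,-0.8],
  [[-20,-4,5],0,-0.8],
  [[-22,-4,8],0,-0.8],
  [[-23.7,-4,11],0,-0.8],
])

```text
clock: 10.52
tcp_pos: [0.6536, 0.023, 0.1509]
eef_rot: [-1.197, 1.201, -1.208]
wrist_force: [-0.4, -0.9, -1.9]
width: 0.0241
```

Request:
servo_tool([
  [[0,0,2],0,-0.8],
  [[0,0,2.7],0,-0.8],
  [[0,0,2.7],0,-0.8],
  [[0,0,2.7],0,-0.8],
])

```text
clock: 10.85
tcp_pos: [0.6792, 0.0223, 0.1499]
eef_rot: [-1.199, 1.203, -1.208]
wrist_force: [-0.2, -0.3, -2.5]
width: 0.0236
```

```bash
python3 - <<'E'
from h import *
s=state();print(s["tcp_pos"].round(4),R.from_rotvec(s["eef_rot"]).as_matrix().round(3).tolist(),s["wrist_force"].round(2),s["width"])
E
```

```text
[0.6792 0.0223 0.1499] [[0.002, 0.01, 1.0], [-1.0, 0.005, 0.002], [-0.005, -1.0, 0.01]] [-0.22 -0.33 -2.55] 0.023581455539669366
```

Request:
servo_tool([
  [[0,3,0],0,-0.8],
  [[0,6,0],0,-0.8],
  [[0,8.5,0],0,-0.8],
  [[0,10.2,0],0,-0.8],
  [[0,10.9,0],0,-0.8],
  [[0,10.9,0],0,-0.8],
  [[0,10.9,0],0,-0.8],
])

```text
clock: 11.43
tcp_pos: [0.6801, 0.0222, 0.0417]
eef_rot: [-1.199, 1.203, -1.209]
wrist_force: [0.5, 0.2, -1.7]
width: 0.0239
```

Request:
servo_tool([
  [[0,0,-0.7],0,-0.8],
  [[0,0,-1.4],0,-0.8],
  [[0,0,-2.1],0,-0.8],
  [[0,0,-2.7],0,-0.8],
  [[0,0,-3.2],0,-0.8],
  [[0,0,-3.6],0,-0.8],
  [[0,0,-3.6],0,-0.8],
])

```text
clock: 12.02
tcp_pos: [0.6522, 0.0222, 0.0466]
eef_rot: [-1.184, 1.19, -1.217]
wrist_force: [11.6, -0.7, 4.3]
width: 0.0236
```

```bash
python3 - <<'E'
from h import *
s=state();print(s["tcp_pos"].round(4),s["wrist_force"].round(2),s["moment"].round(3),s["width"])
p,w=grab("scene");q=p[160:290,200:360]
cv2.imwrite("pics/s3.png",cv2.cvtColor(cv2.resize(q,(640,520),interpolation=cv2.INTER_CUBIC),cv2.COLOR_RGB2BGR))
E
```

```text
[0.6522 0.0222 0.0466] [11.58 -0.73  4.26] [-0.168 -2.914  0.038] 0.02364428300860335
```

View pics/s3.png

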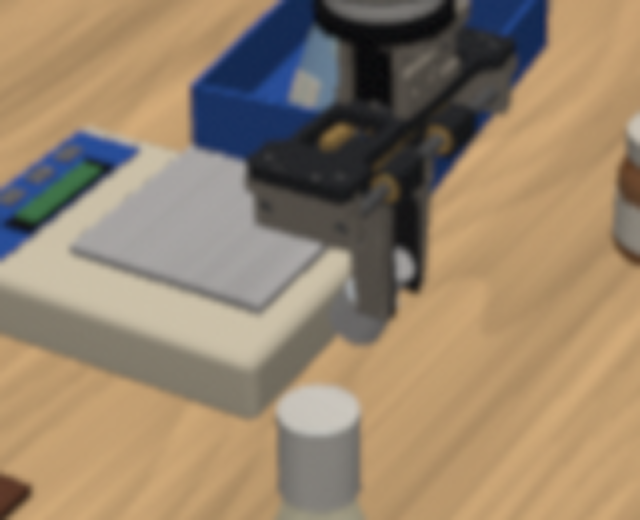

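It is still leaning. I'll loosen the grip to 4 N so it can pivot, while pressing on.

Request:
servo_tool([
  [[0,0.3,-0.2],0,-0.8],
  [[0,0.6,-0.4],0,-0.8],
  [[0,0.7,-0.8],0,-0.8],
  [[0,0.7,-1.2],0,-0.8],
  [[0,0.7,-1.5],0,-0.8],
  [[0,0.7,-1.8],0,-0.8],
  [[0,0.7,-1.8],0,-0.8],
], squeeze=4)

```text
clock: 12.65
tcp_pos: [0.6331, 0.0223, 0.0386]
eef_rot: [-1.185, 1.191, -1.216]
wrist_force: [-0.1, -0.4, -2.5]
width: 0.0239
```

```bash
python3 - <<'E'
from h import *
s=state();print(s["tcp_pos"].round(4),R.from_rotvec(s["eef_rot"]).as_matrix().round(3).tolist(),s["wrist_force"].round(2),s["moment"].round(3),s["width"])
E
```

```text
[0.6331 0.0223 0.0386] [[0.002, 0.027, 1.0], [-1.0, 0.006, 0.002], [-0.006, -1.0, 0.027]] [-0.07 -0.37 -2.53] [ 0.002 -0.024  0.024] 0.023852495882025974
```

Request:
servo_tool([
  [[0,0,-0.2],0,-0.8],
  [[0,0,-0.4],0,-0.8],
  [[0,0,-0.5],0,-0.8],
  [[0,0,-0.5],0,-0.8],
])

```text
clock: 12.98
tcp_pos: [0.6283, 0.0223, 0.0386]
eef_rot: [-1.185, 1.191, -1.216]
wrist_force: [2.0, -0.3, -1.6]
width: 0.0237
```

```bash
python3 - <<'E'
from h import *
s=state();print(s["tcp_pos"].round(4),R.from_rotvec(s["eef_rot"]).as_matrix().round(3).tolist(),s["wrist_force"].round(2),s["moment"].round(3),s["width"])
p,w=grab("scene");q=p[160:290,200:360]
cv2.imwrite("pics/s4.png",cv2.cvtColor(cv2.resize(q,(640,520),interpolation=cv2.INTER_CUBIC),cv2.COLOR_RGB2BGR))
E
```

```text
[0.6283 0.0223 0.0386] [[0.002, 0.028, 1.0], [-1.0, 0.006, 0.002], [-0.006, -1.0, 0.028]] [ 1.99 -0.32 -1.64] [ 0.024 -0.465 -0.002] 0.023712004293127715
```

View pics/s4.png

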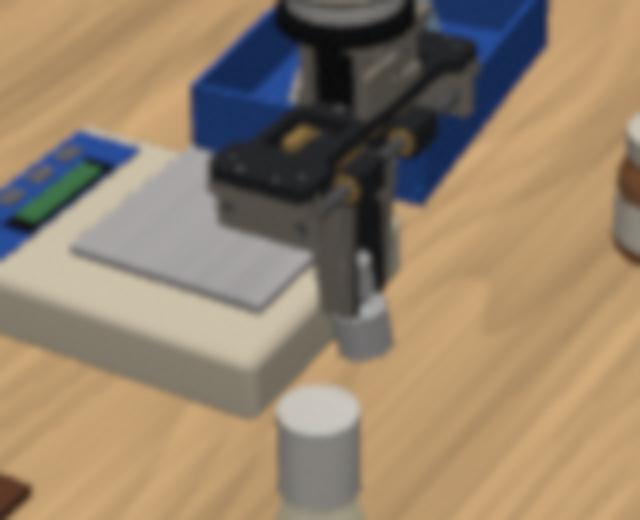

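The weight has swung past upright by roughly 10° (neck at (362,270), bottom edge at (365,352)) and is close to vertical. That is inside the range where it rights itself on a flat surface, so I'll carry it to the pan.

Request:
servo_tool([
  [[0,0,1],0,-0.8],
  [[0,0,2],0,-0.8],
  [[0,-2,2],0,-0.8],
  [[0,-5,2],0,-0.8],
  [[0,-8,2],0,-0.8],
  [[0,-11,1.6],0,-0.8],
  [[-1,-11.5,0],0,-0.8],
  [[-2,-11.5,-2],0,-0.8],
  [[-2.3,-11.5,-4.5],0,-0.8],
  [[-2.3,-11.5,-6.2],0,-0.8],
], squeeze=5)

```text
clock: 13.87
tcp_pos: [0.5597, 0.0458, 0.1514]
eef_rot: [-1.189, 1.192, -1.213]
wrist_force: [-0.1, -0.3, -2.3]
width: 0.0234
```

Request:
servo_tool([
  [[0,0,0],0,-0.8],
  [[0,1.5,0],0,-0.8],
  [[0,3,0],0,-0.8],
  [[0,4,0],0,-0.8],
  [[0,4,0],0,-0.8],
])

```text
clock: 14.28
tcp_pos: [0.5591, 0.0456, 0.1089]
eef_rot: [-1.193, 1.196, -1.211]
wrist_force: [-0.5, -0.0, -2.0]
width: 0.0239
```

```bash
python3 - <<'E'
from h import *
s=state();print(s["tcp_pos"].round(4),R.from_rotvec(s["eef_rot"]).as_matrix().round(3).tolist(),s["wrist_force"].round(2),s["width"])
p,w=grab("scene");q=p[130:260,190:350]
cv2.imwrite("pics/s5.png",cv2.cvtColor(cv2.resize(q,(640,520),interpolation=cv2.INTER_CUBIC),cv2.COLOR_RGB2BGR))
E
```

```text
[0.5591 0.0456 0.1089] [[0.003, 0.019, 1.0], [-1.0, 0.006, 0.003], [-0.006, -1.0, 0.019]] [-0.48 -0.02 -2.  ] 0.023856337852739027
```

View pics/s5.png

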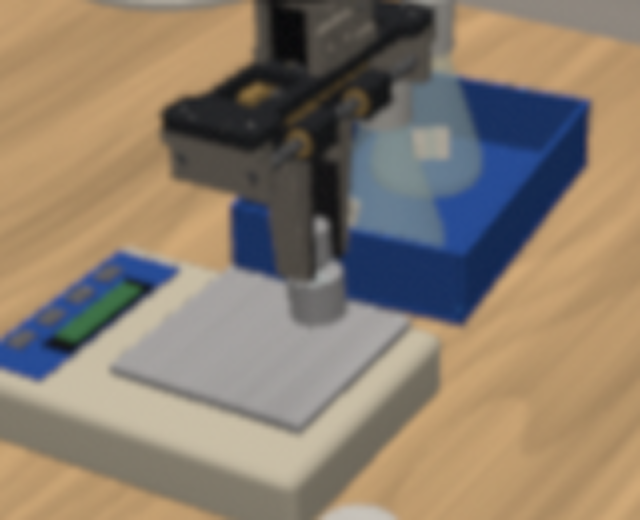

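Hanging about 10° off upright over the pan, with its body at (317,297). Lowering slowly into contact.

Request:
servo_tool([
  [[0,0.4,0],0,-0.8],
  [[0,0.7,0],0,-0.8],
  [[0,0.9,0],0,-0.8],
  [[0,1.1,0],0,-0.8],
  [[0,1.2,0],0,-0.8],
  [[0,1.3,0],0,-0.8],
  [[0,1.4,0],0,-0.8],
  [[0,1.5,0],0,-0.8],
], squeeze=4)

```text
clock: 15.0
tcp_pos: [0.5625, 0.0462, 0.0968]
eef_rot: [-1.187, 1.191, -1.214]
wrist_force: [1.6, -0.2, 5.9]
width: 0.0234
```

Request:
servo_tool([
  [[0,0.1,0],0,-0.8],
  [[0,0.2,0],0,-0.8],
  [[0,0.3,0],0,-0.8],
  [[0,0.3,0],0,-0.8],
], squeeze=3)

```text
clock: 15.33
tcp_pos: [0.5642, 0.0462, 0.0948]
eef_rot: [-1.185, 1.188, -1.215]
wrist_force: [2.2, -1.1, 5.9]
width: 0.0236
```

```bash
python3 - <<'E'
from h import *
s=state();print(s["tcp_pos"].round(4),s["wrist_force"].round(2),s["width"])
p,w=grab("scene");q=p[130:260,190:350]
cv2.imwrite("pics/s6.png",cv2.cvtColor(cv2.resize(q,(640,520),interpolation=cv2.INTER_CUBIC),cv2.COLOR_RGB2BGR))
E
```

```text
[0.5642 0.0462 0.0948] [ 2.19 -1.1   5.92] 0.023639177735943772
```

View pics/s6.png

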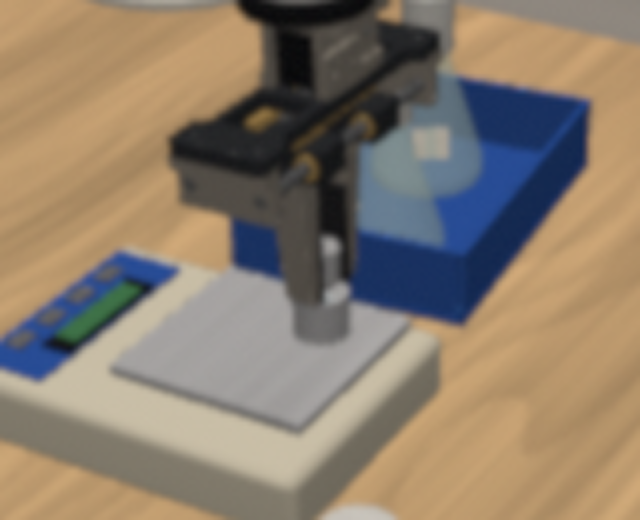

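Weight3 looks upright on the pan (body (321,315)). Release.

Request:
servo_tool([
  [[0,-0.1,0],0,-0.8],
  [[0,-0.2,0],0,-0.4],
  [[0,-0.2,0],0,-0.3],
  [[0,-0.2,0],0,-0.2],
  [[0,-0.2,0],0,-0.1],
  [[0,-0.2,0],0,-0.1],
  [[0,-0.2,0],0,-0.1],
  [[0,-3,0],0,0],
  [[0,-6,0],0,0],
  [[0,-10,0],0,0],
])

```text
clock: 16.22
tcp_pos: [0.5594, 0.0454, 0.1937]
eef_rot: [-1.189, 1.192, -1.213]
wrist_force: [0.4, -0.3, -0.2]
width: 0.0459
```

```bash
cat >> h.py <<'E'
def panw(n):
    p,w=grab(n);x,y,z=w.transpose(2,0,1)
    m=(x>.47)&(x<.61)&(y>-.05)&(y<.09)&(z>.072)&(z<.135)
    k,l,st,c=cv2.connectedComponentsWithStats(m.astype(np.uint8))
    for i in range(1,k):
        if st[i,4]>40:
            q=w[l==i];zm=np.percentile(q[:,2],98);h=q[q[:,2]>zm-.003];lo=q[q[:,2]<.095]
            print(n,st[i],"top",h.mean(0).round(4),"body",lo.mean(0).round(4),"zmax",zm.round(4),np.percentile(h,[2,98],axis=0).round(3).tolist())
E
python3 - <<'E'
from h import *
s=state();print(s["tcp_pos"].round(4),R.from_rotvec(s["eef_rot"]).as_matrix().round(3).tolist(),s["wrist_force"].round(2),s["width"])
panw("scene");panw("wrist")
E
```

```text
[0.5594 0.0454 0.1937] [[0.004, 0.024, 1.0], [-1.0, 0.007, 0.004], [-0.007, -1.0, 0.024]] [ 0.35 -0.26 -0.2 ] 0.04594904074408127
scene [263 189  14  26 289] top [0.5642 0.0443 0.123 ] body [0.5697 0.0357 0.0856] zmax 0.1243 [[0.554, 0.033, 0.122], [0.574, 0.056, 0.125]]
wrist [ 261  189   34   43 1133] top [0.5643 0.0481 0.1231] body [0.5729 0.0477 0.0908] zmax 0.1242 [[0.553, 0.038, 0.122], [0.575, 0.059, 0.124]]
```

Weight3 is verified upright: flat top at z=0.123, at (0.564, 0.046), with the fingers clear. Now weight2.

Request:
servo_tool([
  [[8,0,-1],0,0],
  [[33.1,0,-4],0,0],
  [[33.1,0,-4],0,0],
  [[33.1,0,-4],0,0],
  [[33.1,0,-4],0,0],
  [[33.1,0,-4],0,0],
  [[33.1,3,-4],0,0],
  [[33.1,6,-4],0,0],
  [[33.1,8,-4],0,0],
  [[33.1,8,-4],0,0],
])

```text
clock: 17.15
tcp_pos: [0.5236, -0.2872, 0.1097]
eef_rot: [-1.178, 1.195, -1.217]
wrist_force: [-1.4, 0.7, -0.5]
width: 0.0461
```

Request:
servo_tool([
  [[0,0,0],0,0],
  [[0,0,0],0,0],
])

```text
clock: 17.32
tcp_pos: [0.523, -0.2863, 0.1091]
eef_rot: [-1.179, 1.197, -1.215]
wrist_force: [-0.4, 0.7, -0.6]
width: 0.0458
```

```bash
python3 - <<'E'
from h import *
s=state();print(s["tcp_pos"].round(4),R.from_rotvec(s["eef_rot"]).as_matrix().round(3).tolist(),s["wrist_force"].round(2),s["width"])
p,w=grab("wrist")
x,y,z=w.transpose(2,0,1)
m=(z>.078)&(z<.1)&(x>.49)&(x<.56)&(y<-.2)
k,l,st,c=cv2.connectedComponentsWithStats(m.astype(np.uint8))
for i in range(1,k):
    if st[i,4]>50:
        q=w[l==i]; a=np.array([.602,0,.799]); t=q@a; top=q[t>np.percentile(t,98)-.003]
        print(st[i],"top",top.mean(0).round(4))
E
```

```text
[ 0.523  -0.2863  0.1091] [[-0.003, 0.027, 1.0], [-1.0, 0.012, -0.003], [-0.012, -1.0, 0.027]] [-0.38  0.67 -0.63] 0.045790820428126155
[ 363  217   37   37 1026] top [ 0.5272 -0.3554  0.0838]
[262 220  35  36 956] top [ 0.5255 -0.2857  0.0838]
```

Request:
servo_tool([
  [[0,0,-0.5],0,0],
  [[0,2,-0.5],0,0],
  [[0,4,-0.5],0,0],
  [[0,5,-0.5],0,0],
  [[0,5.3,-0.5],0,0],
  [[0,5.3,-0.5],0,0],
  [[0,5.3,-0.5],0,-0.3],
  [[0,5.3,-0.5],0,-0.45],
  [[0,5.3,-0.5],0,-0.6],
  [[0,5.3,-0.5],0,-0.8],
], squeeze=8)

```text
clock: 18.2
tcp_pos: [0.5215, -0.2865, 0.0583]
eef_rot: [-1.178, 1.192, -1.218]
wrist_force: [0.3, -1.8, 1.5]
width: 0.0236
```

Request:
servo_tool([
  [[0,0,0],0,-0.8],
  [[0,0,0],0,-0.8],
  [[0,0,0],0,-0.8],
])

```text
clock: 18.45
tcp_pos: [0.5214, -0.2868, 0.0584]
eef_rot: [-1.178, 1.192, -1.219]
wrist_force: [-0.4, -0.8, 0.3]
width: 0.024
```

Request:
servo_tool([
  [[0,-0.4,0.3],0,-0.8],
  [[0,-0.8,0.6],0,-0.8],
  [[0,-1.2,0.9],0,-0.8],
  [[0,-1.6,1.2],0,-0.8],
  [[0,-2,1.5],0,-0.8],
  [[0,-2.4,1.8],0,-0.8],
  [[0,-3,2.2],0,-0.8],
  [[0,-6,2.2],0,-0.8],
  [[0,-9,2.2],0,-0.8],
  [[-2,-9,2.2],0,-0.8],
])

```text
clock: 19.28
tcp_pos: [0.5437, -0.2737, 0.1555]
eef_rot: [-1.174, 1.185, -1.233]
wrist_force: [0.6, -1.0, -2.3]
width: 0.0233
```

Request:
servo_tool([
  [[-3,0,0],0,-0.8],
  [[-6,0,0],0,-0.8],
  [[-9,0,0],0,-0.8],
  [[-12,0,0],0,-0.8],
  [[-15,0,1],0,-0.8],
  [[-18,0,3],0,-0.8],
  [[-21,0,6],0,-0.8],
  [[-24,0,9],0,-0.8],
  [[-27,0,12],0,-0.8],
  [[-29,0,13.5],0,-0.8],
])

```text
clock: 20.12
tcp_pos: [0.6837, 0.0193, 0.1624]
eef_rot: [-1.172, 1.183, -1.231]
wrist_force: [0.1, 0.4, -2.7]
width: 0.0235
```

Request:
servo_tool([
  [[0,0,0.5],0,-0.8],
  [[0,0,0.5],0,-0.8],
  [[0,0,0.5],0,-0.8],
])

```text
clock: 20.37
tcp_pos: [0.6882, 0.0186, 0.1623]
eef_rot: [-1.174, 1.183, -1.231]
wrist_force: [-0.6, -0.4, -2.9]
width: 0.0242
```

```bash
python3 - <<'E'
from h import *
s=state();print(s["tcp_pos"].round(4),R.from_rotvec(s["eef_rot"]).as_matrix().round(3).tolist(),s["wrist_force"].round(2),s["width"])
E
```

```text
[0.6882 0.0186 0.1623] [[-0.005, 0.042, 0.999], [-1.0, 0.002, -0.006], [-0.003, -0.999, 0.042]] [-0.59 -0.43 -2.91] 0.024196917938125978
```

Request:
servo_tool([
  [[0,3,-0.5],0,-0.8],
  [[0,6,-0.5],0,-0.8],
  [[0,9,-0.5],0,-0.8],
  [[0,11,-0.7],0,-0.8],
  [[0,12,-1.2],0,-0.8],
  [[0,12,-1.5],0,-0.8],
  [[0,12,-1.5],0,-0.8],
])

```text
clock: 20.95
tcp_pos: [0.6772, 0.0176, 0.0422]
eef_rot: [-1.174, 1.185, -1.232]
wrist_force: [-0.3, 0.7, -1.8]
width: 0.0237
```

Request:
servo_tool([
  [[0,-0.1,-0.5],0,-0.8],
  [[0,-0.1,-1.0],0,-0.8],
  [[0,-0.1,-1.5],0,-0.8],
  [[0,-0.1,-2.0],0,-0.8],
  [[0,-0.1,-2.4],0,-0.8],
  [[0,-0.1,-2.8],0,-0.8],
  [[0,-0.1,-3.2],0,-0.8],
  [[0,-0.1,-3.2],0,-0.8],
], squeeze=4)

```text
clock: 21.62
tcp_pos: [0.6442, 0.0179, 0.0417]
eef_rot: [-1.175, 1.185, -1.232]
wrist_force: [-0.4, 0.2, -2.8]
width: 0.0234
```

Request:
servo_tool([
  [[0,0,-0.3],0,-0.8],
  [[0,0,-0.6],0,-0.8],
  [[0,0,-0.9],0,-0.8],
  [[0,0,-1.1],0,-0.8],
  [[0,0,-1.1],0,-0.8],
])

```text
clock: 22.03
tcp_pos: [0.633, 0.018, 0.0414]
eef_rot: [-1.175, 1.185, -1.232]
wrist_force: [0.6, 0.0, -3.0]
width: 0.0241
```

```bash
python3 - <<'E'
from h import *
s=state();print(s["tcp_pos"].round(4),R.from_rotvec(s["eef_rot"]).as_matrix().round(3).tolist(),s["wrist_force"].round(2),s["width"])
p,w=grab("scene");q=p[160:290,200:360]
cv2.imwrite("pics/s7.png",cv2.cvtColor(cv2.resize(q,(640,520),interpolation=cv2.INTER_CUBIC),cv2.COLOR_RGB2BGR))
E
```

```text
[0.633  0.018  0.0414] [[-0.007, 0.04, 0.999], [-1.0, 0.002, -0.007], [-0.002, -0.999, 0.04]] [ 0.62  0.04 -3.02] 0.024129940544986902
```

View pics/s7.png

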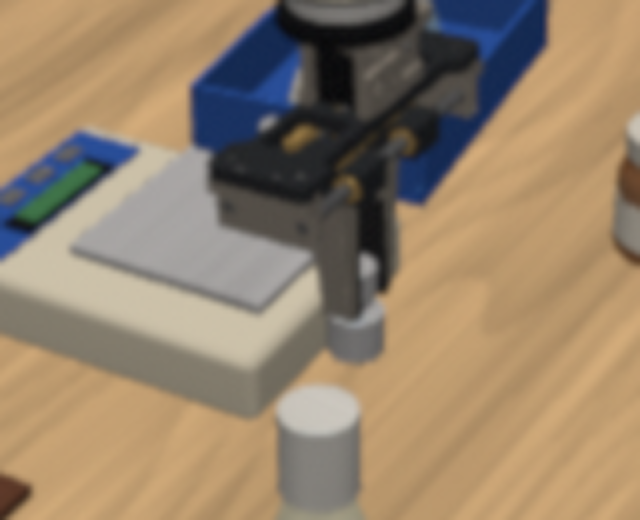

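Weight2 is now almost upright (body (356,335)). Carrying it high over to the other corner of the pan.

Request:
servo_tool([
  [[0,0,1],0,-0.8],
  [[0,-0.5,2],0,-0.8],
  [[0.5,-3,2.2],0,-0.8],
  [[1,-6,2.2],0,-0.8],
  [[2,-9,2.2],0,-0.8],
  [[3,-12,2.2],0,-0.8],
  [[3.5,-14,1.5],0,-0.8],
  [[3,-14,-1],0,-0.8],
  [[2.5,-14,-4],0,-0.8],
  [[2.5,-14,-7],0,-0.8],
], squeeze=5)

```text
clock: 22.92
tcp_pos: [0.5561, -0.0058, 0.1785]
eef_rot: [-1.175, 1.185, -1.231]
wrist_force: [-1.0, 1.0, -2.7]
width: 0.0237
```

Request:
servo_tool([
  [[0,0,-2],0,-0.8],
  [[0,0,-4],0,-0.8],
  [[0,0,-4.5],0,-0.8],
  [[0,0,-4.5],0,-0.8],
])

```text
clock: 23.25
tcp_pos: [0.51, -0.0056, 0.1768]
eef_rot: [-1.176, 1.185, -1.231]
wrist_force: [-0.1, 0.1, -3.4]
width: 0.0236
```

```bash
python3 - <<'E'
from h import *
s=state();print(s["tcp_pos"].round(4),R.from_rotvec(s["eef_rot"]).as_matrix().round(3).tolist(),s["wrist_force"].round(2),s["width"])
panw("scene")
E
```

```text
[ 0.51   -0.0056  0.1768] [[-0.006, 0.04, 0.999], [-1.0, 0.002, -0.006], [-0.002, -0.999, 0.04]] [-0.12  0.15 -3.39] 0.02363159113330861
scene [263 189  14  26 292] top [0.5643 0.044  0.1232] body [0.5694 0.0358 0.0852] zmax 0.1242 [[0.553, 0.033, 0.121], [0.576, 0.056, 0.126]]
```

Request:
servo_tool([
  [[0,2,0],0,-0.8],
  [[0,4,0],0,-0.8],
  [[0,6,0],0,-0.8],
  [[0,6.7,0],0,-0.8],
  [[0,7.1,0],0,-0.8],
  [[0,7.4,0],0,-0.8],
  [[0,7.6,0],0,-0.8],
  [[0,7.8,0],0,-0.8],
  [[0,7.9,0],0,-0.8],
  [[0,8,0],0,-0.8],
], squeeze=4)

```text
clock: 24.13
tcp_pos: [0.517, -0.0053, 0.0987]
eef_rot: [-1.171, 1.181, -1.233]
wrist_force: [-0.1, -0.2, 6.5]
width: 0.024
```

Request:
servo_tool([
  [[0,0.1,0],0,-0.8],
  [[0,0.2,0],0,-0.8],
  [[0,0.3,0],0,-0.8],
  [[0,0.3,0],0,-0.8],
], squeeze=3)

```text
clock: 24.47
tcp_pos: [0.5176, -0.0053, 0.0961]
eef_rot: [-1.17, 1.18, -1.234]
wrist_force: [0.1, 0.2, 5.1]
width: 0.0238
```

Request:
servo_tool([
  [[0,-0.1,0],0,-0.8],
  [[0,-0.2,0],0,-0.4],
  [[0,-0.2,0],0,-0.3],
  [[0,-0.2,0],0,-0.2],
  [[0,-0.2,0],0,-0.1],
  [[0,-0.2,0],0,-0.1],
  [[0,-0.2,0],0,-0.1],
  [[0,-3,0],0,-0.1],
  [[0,-6,0],0,-0.1],
  [[0,-10,0],0,-0.1],
])

```text
clock: 25.3
tcp_pos: [0.5111, -0.0055, 0.1951]
eef_rot: [-1.173, 1.184, -1.231]
wrist_force: [0.7, 0.3, 0.4]
width: 0.0415
```

Request:
servo_tool([
  [[0,-2,-4],0,-0.1],
  [[0,-4,-8],0,-0.1],
  [[0,-4,-8],0,-0.1],
  [[0,-4,-8],0,-0.1],
])

```text
clock: 25.63
tcp_pos: [0.4285, -0.0053, 0.2332]
eef_rot: [-1.172, 1.181, -1.233]
wrist_force: [1.0, -0.0, 0.4]
width: 0.0413
```

```bash
python3 - <<'E'
from h import *
s=state();print(s["tcp_pos"].round(4),s["wrist_force"].round(2),s["width"])
panw("scene");panw("top")
p,w=grab("scene","fin")
x,y,z=w.transpose(2,0,1)
for nm,m in(("flask",(abs(x-.4925)<.05)&(abs(y-.24)<.05)&(z>.14)&(z<.16)),("w1",(x>.5)&(x<.55)&(abs(y+.355)<.03)&(z>.078)&(z<.1))):
    print(nm,m.sum(),w[m].mean(0).round(4),w[m].max(0).round(4))
E
```

```text
[ 0.4285 -0.0053  0.2332] [ 1.05 -0.01  0.35] 0.04127795815314937
scene [263 189  14  26 287] top [0.5641 0.0443 0.123 ] body [0.5695 0.0359 0.0857] zmax 0.1244 [[0.553, 0.033, 0.121], [0.574, 0.056, 0.125]]
scene [233 194  15  25 298] top [ 0.5166 -0.0076  0.1231] body [ 0.5211 -0.015   0.0853] zmax 0.1243 [[0.506, -0.019, 0.121], [0.526, 0.005, 0.125]]
top [266 214  12  14 135] top [0.5634 0.0475 0.1249] body [0.5563 0.0469 0.0895] zmax 0.1264 [[0.554, 0.039, 0.123], [0.572, 0.056, 0.127]]
flask 115 [0.4932 0.2318 0.1479] [0.5104 0.2561 0.1534]
w1 121 [ 0.5262 -0.3598  0.0831] [ 0.5353 -0.3466  0.09  ]
```

View pics/fin.png

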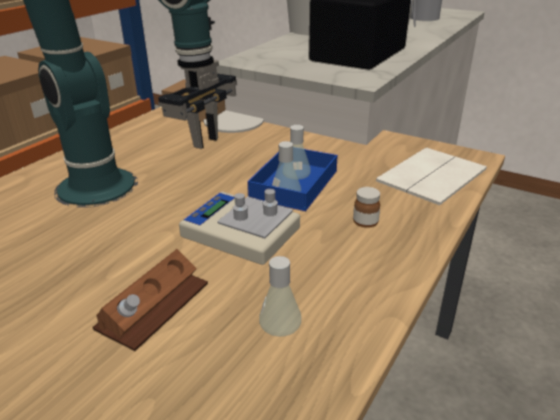

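The last picture shows both weights upright on the pan at (240,208) and (270,203). The flask stands in the tray at (287,165), weight1 is still in its pocket at (129,305), and the arm is clear.

```bash
python3 -c "
from cell import *
print(sign_off())"
```

```text
the job is handed in; nothing more can be done
None
```

The job is handed in. The flask stands in the free half of the blue tray, and weight3 and weight2 stand upright on the pan. It took about 26 s of the 72 s allowed.

**How the weights were straightened:** the tool only points down, so both weights came out of the stand still leaning in the grip. I turned each one nearly upright against the balance's far wall with a loose grip. I then pressed it flat on the pan before letting go. Weight3 first stuck at 8 N grip and then swung about 10° past upright, but it settled flat on the pan.

**Last checks:**
- **Weights on the pan:** both have a flat top at z = 0.123 m, as expected. They stand at about (0.564, 0.046) and (0.517, -0.005), so both are well inside the ±58 mm limit around the pan centre at (0.540, 0.019). The top camera saw only weight3, probably because the arm blocked its view, so weight2's place rests on the scene camera.
- **Flask:** upright in the tray, with its cap top at 0.150 m when the wrist camera measured it just after release. The last picture agrees.
- **Weight1:** still in its pocket, at the position first measured.
- **Other flasks and jar:** they looked undisturbed in the last picture. I did not measure them again.
- **Arm:** clear of everything, with no sign of contact in the wrist force.

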